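# Tip the replacement battery over the sill into the opened UPS and press it home

### The arm

A 6-joint arm with a two-finger parallel gripper is mounted at the origin on the work surface. World frame = base frame: x ahead of the robot, y to its left, z up, the work surface at z = 0. Lengths are in m, angles in degrees, forces in N, time in s.
With the tool pointing down it reaches from about 0.3 to 0.75 m from the base axis. Payload 8.5 kg.
Tool frame: the origin (TCP) lies at the very end of the fingers, on their centre line; the grasp point (between the pads) lies 19 mm behind it (env.hold_point_z is the distance from the TCP to the grasp point, in m); z points along the fingers, y is the line along which they close (so a half turn about z gives the same grasp; the last joint's range is limited). The gripper opens to 85 mm and grips with 20 to 120 N. Pads are 22 mm wide; open, the fingers measure 114 mm over their backs; the gripper's body (76 mm by 85 mm) begins 54 mm behind the grasp point. The pads swing forward as they close: fully open they stand 13 mm farther back than shut.
Start: joints at [-86.075, 21.807, 74.336, -0, 83.858, -12.336], TCP at [0.154, -0.528, 0.231] pointing down, gripper open.
Joint ranges: [-178.18, 178.18], [-50.72, 133.34], [12.68, 142.11], [-81.47, 261.47], [9.98, 163.14], [-165.26, 165.26]. Speed limits (degrees/s): [136.94, 136.94, 180, 180, 180, 180].

### API

Orientations are given as a 3x3 rotation matrix whose columns are the frame's x, y, z axes.
In Python, from rig import env, optics gives the robot as it stands.
- The arm moves only by the shell command python3 -m jog 'ROWS' [OPENING] [FORCE]. ROWS is JSON, a list of rows, each an object with "linear": the shift along the tool's x, y, z in units of 40 mm (1.0 is 40 mm), a list of three; "roll": the turn about the tool's z in units of 5 degrees (1.0 is 5 degrees). A call has 1 to 12 rows; each row shifts and turns the commanded pose from where the row before left it, along the tool's axes as they then stand; what a row does not reach is not made up. A row lasts 1/12 s, in which the tool goes at most 41.7 mm and 7.16 degrees, less where a joint would pass 70% of its speed; a pose out of reach is approached as far as the arm can. A call is refused whole if a number of a shift passes 1 or a number of a turn 1, either way. A call with a gripper value outside its range is refused whole. OPENING is the opening, from -1 (shut) to 1 (fully open), set as the call begins (- or left out, the last holds). The fingers move at their own pace and stop on an object; FORCE is the grip in N (left out, the last holds). Time passes only in rows, so rows that do not move let the fingers close. It gives the time, the measured TCP pose, the force, the opening and the grip force at its end, in the units of the state.
- env.observe(): the state, without advancing time (a new reading comes with each control period).
- optics.get_image(name): name is "scene" or "top" or "wrist"; returns the picture (480x640x3 uint8, red, green, blue); there is no depth.
- optics.calibration(name): a dict with "fov_y" (degrees; the focal length in pixels is half the picture's height over the tangent of half this angle, whatever the lens; pixels are square), "cx", "cy" (the principal point, pixels), "D" ([k1, k2, p1, p2, k3] as OpenCV has them; the pictures are not rectified), "T" (4x4, takes a point from camera to world coordinates). Camera axes: x right, y down, z forward; pixel columns grow to the right and rows downward; lengths in m; the calibration is good to about 2 mm. A picture is of the moment at which its call begins: read the wrist's pose just before it. calibration takes no time and is no camera call; for the wrist camera it gives the pose at the moment of the call.
- env.close_job(): hands the job in; it is judged then, once.
The state is a dict: "time_s": time; "q": joint angles; "qvel": joint speeds; "joint_efforts": joint torques, N m; "position": TCP position; "tool_rot": TCP orientation; "ft_force": force on the tool from outside, world axes, zero at the start; "wrist_torque": the same for the moment, N m; "grip_width": finger opening in m; "gripper_force": force on a finger pad.
Only numpy, scipy, OpenCV 4.12 (cv2) and the standard library are available. Lean on these libraries where they do the work, as an engineer would, in place of code of your own. Each camera call takes 0.05 s, during which the arm holds its last target. There are 200 camera calls.

### The job

Fit the replacement battery in the opened UPS: bring it upright and square up to the sill of the empty battery bay, then tip it over the sill onto its side, terminals first, with a push high on its back rather than lifting it in. Then press it firmly but carefully forward against the sprung contacts and down until it lies flat with its base caught behind the bay's lip, without shoving the UPS about, crushing the contacts or disturbing the other things on the bench.

Things in the scene. Friction and masses are not known exactly. Their poses are not given: they have to be found in the camera images.
- battery: Dark grey battery, hard box 70 mm (its x) by 90 mm (y) by 101 mm tall (z), 0.58 to 0.86 kg. Origin: centre of its underside; z out of the top. Starts upright before the bay, its +x face towards it, 40 to 70 mm from the sill, up to 35 mm to one side and 0.3 rad from square. Its back (-x, paper label) faces the robot. Home, its z points along the UPS's +x, its x down.
- heel (a point): Middle of the battery's bottom front edge (35 mm ahead of its origin along its x); with the battery on its side, the lower edge of its base. Axes as the battery's.
- terminals (a point): Point on the battery's centre line 107 mm above its underside, level with the ends of its two brass tabs (5 x 8 mm, 6 mm high, 28 mm either side of the centre line and 14 mm behind it, towards the battery's back). Axes as the battery's.
- ups: Base pan of a small UPS, cover off, grey metal, 162 mm deep (x) and 257 mm wide (y -57 to +200 mm), 4.5 kg, loose on rubber feet: it slides if pushed with more than about 20 N. Origin: on the bench under the middle of the sill's outer face; x into the bay, away from the robot, z up. At +y beside the bay: transformer (top at 63 mm) and circuit board. Back panel 75 mm high.
- sill (a point): Middle of the sill's top outer edge, 12 mm above the bench. The sill is an upright face 3 to 12 mm high, 114 mm wide; its top is a lip 4 mm thick. Behind it the bay is 102 mm wide between cheeks 49 mm high. A battery tipped over the sill comes to lie on the lip with 10 to 30 mm of its base end still out in front. Axes as the UPS's.
- bay (a point): Where the heel belongs: against the lip's inner face (4 mm behind the sill's outer face) on the bay floor, 7 mm above the bench, so the lip stands 5 mm over the floor; on the bay's centre line. The base must pass the lip and drop those 5 mm; friction on a pressing finger can hold it up, so push down too. The springs then hold it back against the lip. Axes as the UPS's.
- contact_bar: Black bar 80 mm wide, 26 mm high, with two brass pads, on springs across the bay's far end. Origin: plane of the pads' faces, 103 mm behind the sill's outer face when free, 56 mm above the bench. It yields along the UPS's +x: about 1.5 N starts it, 5.5 N with the battery home (8 mm in), 7 N at its hard stop 3.5 mm past home (pushing the battery takes more, for friction).
- spray_can: Bystander: upright spray can, 54 mm across, 170 mm tall; origin at the centre of its underside.
- phone: Bystander: black phone lying flat, 72 x 148 x 8 mm; origin at the centre of its underside.
- screwdriver: Bystander: screwdriver with black handle lying flat, 170 mm long.
- parts_tray: Bystander: small open grey tray with dividers, 120 x 90 x 30 mm; origin at the centre of its underside.

How it is judged:
By the outcome, as a careful person would: the job done as asked, in the order asked, and still so for the second after the job is handed in, with the robot touching nothing.
It also fails if it takes over 72 s, if anything falls off the work surface, if the arm or the gripper's body presses on something with over 40 N, if the wrist force passes 120 N, or if a joint passes its speed limit or range.

## Working session

There is one attempt and no reset: what is moved stays moved. The work goes in short steps, Python scripts to look and compute and a shell command to move; the robot and the scene stay as the last step left them, time stands still between calls to the robot, and variables do not carry over. Pictures are saved under pics/ and viewed, at most 10 in all, crops included, and the job is handed in when it is done.

```bash
ls; mkdir -p pics; python3 - <<'E'
from rig import env, optics
import cv2
for n in ("scene","top"):
    cv2.imwrite(f"pics/{n}0.png",optics.get_image(n)[:,:,::-1])
    c=optics.calibration(n); print(n,c)
s=env.observe(); print(s["time_s"],s["position"],s["tool_rot"],s["ft_force"],s["grip_width"])
E
```

```text
pics
scene {'fov_y': 45.86438156886545, 'cx': 322.08469508227694, 'cy': 233.28310565338043, 'D': array([-0.01513059,  0.        ,  0.        ,  0.        ,  0.        ]), 'T': array([[-0.68341777,  0.48825099, -0.54272564,  1.32108156],
       [ 0.73002063,  0.45384647, -0.51097287,  0.69471944],
       [-0.0031689 , -0.74540885, -0.66660003,  1.01060742],
       [ 0.        ,  0.        ,  0.        ,  1.        ]])}
top {'fov_y': 43.53359181838979, 'cx': 317.63162445966276, 'cy': 242.3112249305918, 'D': array([-0.02911225,  0.        ,  0.        ,  0.        ,  0.        ]), 'T': array([[ 0.03134045, -0.97465796,  0.22149411,  0.28164348],
       [-0.99949992, -0.03149334,  0.00284226,  0.0013645 ],
       [ 0.00420535, -0.22147242, -0.97515757,  1.31359185],
       [ 0.        ,  0.        ,  0.        ,  1.        ]])}
0.1 [ 0.15398625 -0.52774008  0.23078234] [[ 9.59987141e-01  2.80044058e-01 -1.18648372e-04]
 [ 2.80043978e-01 -9.59986328e-01  1.27277940e-03]
 [ 2.42533493e-04 -1.25507862e-03 -9.99999183e-01]] [-0.12727417 -0.14082416  0.70376927] 0.08545487561453692
```

View pics/scene0.png

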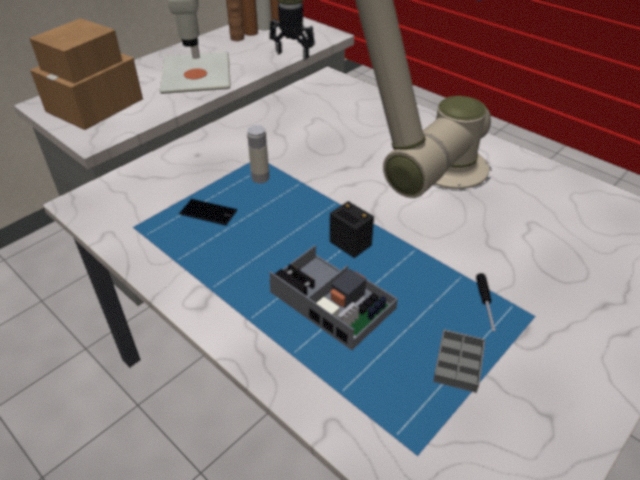

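View pics/top0.png

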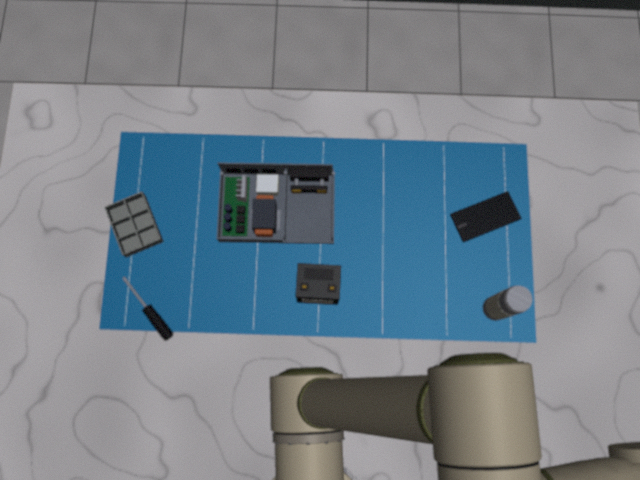

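The scene picture shows the battery at about (352,230) in front of the UPS at about (335,300). In the top view the battery is at about (318,283), the UPS spans (219-333, 165-243), and the bay is its right half. I'll enlarge that part for corners.

```bash
python3 - <<'E'
import cv2
a=cv2.imread("pics/top0.png")[155:315,205:350]
a=cv2.resize(a,None,fx=5,fy=3.75*5/3.75,interpolation=cv2.INTER_CUBIC)
a=cv2.convertScaleAbs(a,alpha=1.8,beta=10)
cv2.imwrite("pics/crop1.png",cv2.resize(a[:,:],(543,600)))
E
```

```text
(no output)
```

View pics/crop1.png

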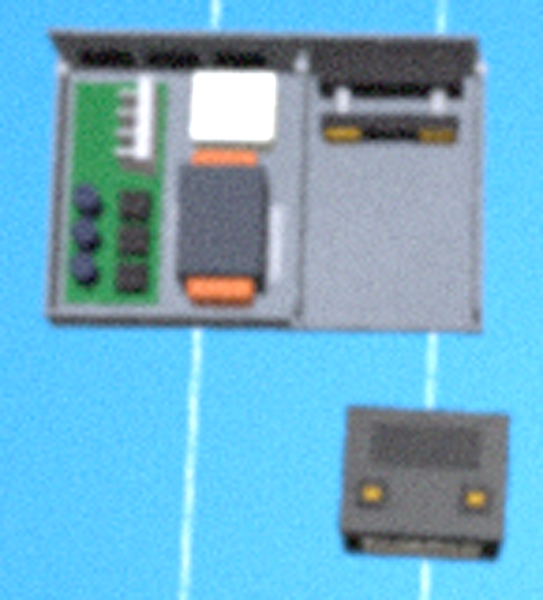

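The crop (3.75x from (205,155)) shows the battery's top corners at about (347,407), (510,415), (500,542) and (341,535). The pan's front corners are at (50,323) and (480,330), and the contact pads at (342,133) and (438,137).

```bash
cat > h.py <<'E'
import numpy as np, cv2
from rig import env, optics
def ray(n,px,c=None):
    c=c or optics.calibration(n); f=240/np.tan(np.radians(c["fov_y"]/2))
    K=np.array([[f,0,c["cx"]],[0,f,c["cy"]],[0,0,1]])
    u=cv2.undistortPoints(np.array(px,float).reshape(-1,1,2),K,np.array(c["D"])).reshape(-1,2)
    return c["T"][:3,3],np.c_[u,np.ones(len(u))]@c["T"][:3,:3].T
def at(n,px,z,c=None):
    o,d=ray(n,px,c); z=np.broadcast_to(z,len(d)); return o+d*((z-o[2])/d[:,2])[:,None]
def proj(n,P,c=None):
    c=c or optics.calibration(n); f=240/np.tan(np.radians(c["fov_y"]/2))
    K=np.array([[f,0,c["cx"]],[0,f,c["cy"]],[0,0,1]]); Ti=np.linalg.inv(c["T"])
    return cv2.projectPoints(np.array(P,float).reshape(-1,3),cv2.Rodrigues(Ti[:3,:3])[0],Ti[:3,3],K,np.array(c["D"]))[0].reshape(-1,2)
def shift(target):   # world target TCP -> tool-axis units of 40mm
    s=env.observe(); return np.round(np.array(s["tool_rot"]).T@(np.array(target)-s["position"])/.04,2)
E
python3 - <<'E'
from h import *
f=lambda p:np.array(p,float)/[543/145,3.75]+[205,155]-.4
np.set_printoptions(precision=4,suppress=True)
b=at("top",f([(347,407),(510,415),(500,542),(341,535)]),.101);print("bat",b,b.mean(0))
print([np.linalg.norm(b[i]-b[i-1]) for i in range(4)])
fr,br=b[:2],b[2:]
v=b[0]-b[1];print("yaw y-axis",np.degrees(np.arctan2(-v[0],v[1])));v=b[3]-b[2];print(np.degrees(np.arctan2(-v[0],v[1])))
u=at("top",f([(50,323),(480,330)]),.006);v=u[0]-u[1];print("front",u,np.linalg.norm(v),np.degrees(np.arctan2(-v[0],v[1])))
p=at("top",f([(342,131),(438,135)]),.066);print("pads",p,p.mean(0))
k=at("top",f([(300,316),(478,325),(302,60),(483,65)]),[.049,.049,.075,.075]);print("cheeks",k)
E
```

```text
bat [[ 0.5119  0.0453  0.101 ]
 [ 0.5103 -0.0441  0.101 ]
 [ 0.4404 -0.0403  0.101 ]
 [ 0.4415  0.0458  0.101 ]] [0.476  0.0017 0.101 ]
[np.float64(0.07046062113436057), np.float64(0.08942575780347675), np.float64(0.07003587441332708), np.float64(0.08613037047456137)]
yaw y-axis -1.0127902572292036
-0.7013258017335211
front [[ 0.5751  0.2277  0.006 ]
 [ 0.5791 -0.0286  0.006 ]] 0.2563525329299825 0.895650142840018
pads [[0.681  0.0558 0.066 ]
 [0.6804 0.0001 0.066 ]] [0.6807 0.0279 0.066 ]
cheeks [[ 0.5742  0.0764  0.049 ]
 [ 0.5722 -0.0264  0.049 ]
 [ 0.7204  0.0803  0.075 ]
 [ 0.7208 -0.0247  0.075 ]]
```

Sizes check out (90x70 battery, 257 mm pan). UPS: sill is near (0.578, 0.028) with yaw about 1°. Next is a move above the battery and a wrist picture to refine this.

```bash
python3 -c "
from h import *
print(shift([.47,.01,.30]))"
```

```text
[ 11.35 -10.7   -1.71]
```

```bash
python3 -m jog '[{"linear":[0.63,-0.594,-0.095],"roll":0},{"linear":[0.63,-0.594,-0.095],"roll":0},{"linear":[0.63,-0.594,-0.095],"roll":0},{"linear":[0.63,-0.594,-0.095],"roll":0},{"linear":[0.63,-0.594,-0.095],"roll":0},{"linear":[0.63,-0.594,-0.095],"roll":0},{"linear":[0.63,-0.594,-0.095],"roll":0},{"linear":[0.63,-0.594,-0.095],"roll":0},{"linear":[0.63,-0.594,-0.095],"roll":0}]' 1
python3 -m jog '[{"linear":[0.63,-0.594,-0.095],"roll":0},{"linear":[0.63,-0.594,-0.095],"roll":0},{"linear":[0.63,-0.594,-0.095],"roll":0},{"linear":[0.63,-0.594,-0.095],"roll":0},{"linear":[0.63,-0.594,-0.095],"roll":0},{"linear":[0.63,-0.594,-0.095],"roll":0},{"linear":[0.63,-0.594,-0.095],"roll":0},{"linear":[0.63,-0.594,-0.095],"roll":0},{"linear":[0.63,-0.594,-0.095],"roll":0}]'
python3 -m jog '[{"linear":[0,0,0],"roll":-1},{"linear":[0,0,0],"roll":-1},{"linear":[0,0,0],"roll":-1},{"linear":[0,0,0],"roll":-1},{"linear":[0,0,0],"roll":-1},{"linear":[0,0,0],"roll":-1},{"linear":[0,0,0],"roll":-1},{"linear":[0,0,0],"roll":-1}]'
python3 -m jog '[{"linear":[0,0,0],"roll":-1},{"linear":[0,0,0],"roll":-1},{"linear":[0,0,0],"roll":-1},{"linear":[0,0,0],"roll":-1},{"linear":[0,0,0],"roll":-1},{"linear":[0,0,0],"roll":-1},{"linear":[0,0,0],"roll":-0.94},{"linear":[0,0,0],"roll":0},{"linear":[0,0,0],"roll":0}]'
python3 - <<'E'
from h import *
s=env.observe();np.set_printoptions(precision=4,suppress=True)
c=optics.calibration("wrist");im=optics.get_image("wrist")
np.save("w1.npy",c["T"])
cv2.imwrite("pics/w1.png",im[:,:,::-1]);print(s["position"],s["tool_rot"],c,env.observe()["time_s"])
E
```

```text
time_s: 0.85
position: [0.3122, -0.2575, 0.2655]
tool_rot: [[0.96, 0.28, -0.0], [0.28, -0.96, 0.0], [-0.0, -0.0, -1.0]]
ft_force: [0.7, -0.7, -0.4]
grip_width: 0.0855
gripper_force: 0.0
time_s: 1.6
position: [0.4701, 0.0114, 0.2997]
tool_rot: [[0.96, 0.28, -0.0], [0.28, -0.96, 0.0], [-0.0, -0.0, -1.0]]
ft_force: [0.1, -1.3, -0.5]
grip_width: 0.0857
gripper_force: 0.0
time_s: 2.27
position: [0.4695, 0.0096, 0.2994]
tool_rot: [[0.552, 0.834, -0.001], [0.834, -0.552, 0.0], [-0.0, -0.001, -1.0]]
ft_force: [-0.0, -0.2, -0.2]
grip_width: 0.0857
gripper_force: 0.0
time_s: 3.02
position: [0.4696, 0.0096, 0.2995]
tool_rot: [[-0.014, 1.0, -0.001], [1.0, 0.014, 0.0], [0.0, -0.001, -1.0]]
ft_force: [-0.5, 0.1, -0.3]
grip_width: 0.0854
gripper_force: 0.0
[0.4696 0.0096 0.2995] [[-0.0143  0.9999 -0.0005]
 [ 0.9999  0.0143  0.0001]
 [ 0.0001 -0.0005 -1.    ]] {'fov_y': 66.89019989806424, 'cx': 316.55708957338715, 'cy': 239.12531285246584, 'D': array([-0.0665,  0.    ,  0.    ,  0.    ,  0.    ]), 'T': array([[ 0.9999,  0.0149,  0.0039,  0.4694],
       [ 0.0154, -0.9579, -0.2867,  0.0819],
       [-0.0005,  0.2868, -0.958 ,  0.442 ],
       [ 0.    ,  0.    ,  0.    ,  1.    ]])} 3.0667
```

View pics/w1.png

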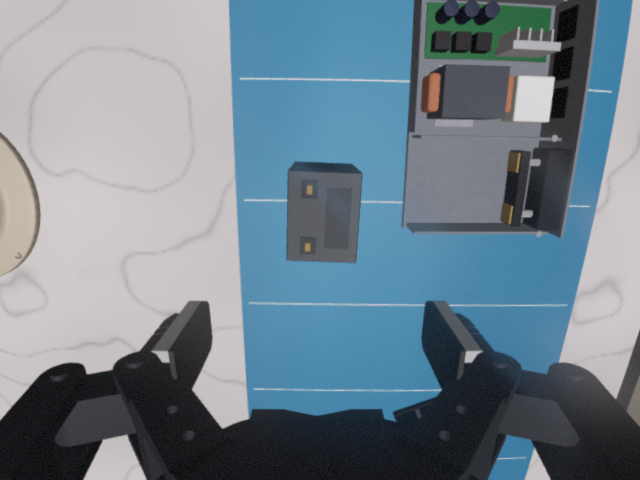

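The wrist view shows the battery top at about (288-361, 170-263) and the sill running from (410,133) to (404,228). I'll enlarge it.

```bash
python3 - <<'E'
import cv2
a=cv2.imread("pics/w1.png")[120:270,280:480]
cv2.imwrite("pics/crop2.png",cv2.convertScaleAbs(cv2.resize(a,(800,600),interpolation=cv2.INTER_CUBIC),alpha=1.8,beta=10))
E
```

```text
(no output)
```

View pics/crop2.png

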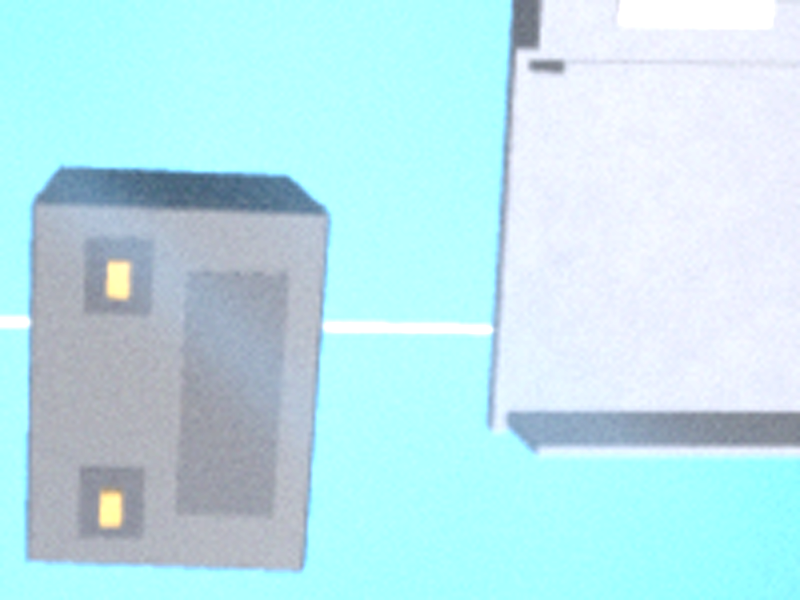

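The battery's top corners in the crop (4x from (280,120)) are (36,203), (327,213), (303,571) and (27,560). The sill's outer edge runs from (513,50) to (491,428).

```bash
python3 - <<'E'
from h import *
np.set_printoptions(precision=4,suppress=True)
c=optics.calibration("wrist")
f=lambda p:np.array(p,float)/4+[280,120]-.4
b=at("wrist",f([(36,203),(327,213),(303,571),(27,560)]),.101,c)
print(b,b.mean(0)); print([np.linalg.norm(b[i]-b[i-1]) for i in range(4)])
for i,j in((1,2),(0,3)): v=b[i]-b[j];print(np.degrees(np.arctan2(-v[0],v[1])))
for i,j in((1,0),(2,3)): v=b[i]-b[j];print(np.degrees(np.arctan2(v[1],v[0])))
u=at("wrist",f([(513,50),(491,428)]),.012,c);v=u[0]-u[1];print(u,u.mean(0),np.linalg.norm(v),np.degrees(np.arctan2(-v[0],v[1])))
for k in ((.47,.0017,.28),): print(shift(k))
E
```

```text
[[ 0.4438  0.0461  0.101 ]
 [ 0.5116  0.0449  0.101 ]
 [ 0.51   -0.0439  0.101 ]
 [ 0.441  -0.042   0.101 ]] [0.4766 0.0013 0.101 ]
[np.float64(0.08815127173956863), np.float64(0.06776608764133984), np.float64(0.08875110579395935), np.float64(0.06897103046365428)]
-1.0322351725036685
-1.813607004555227
-1.0452768589959647
-1.5501611956434231
[[ 0.5739  0.0827  0.012 ]
 [ 0.5762 -0.0292  0.012 ]] [0.575  0.0268 0.012 ] 0.1119705703810665 1.2225797746846154
[-0.2   0.01  0.49]
```

```bash
python3 -m jog '[{"linear":[-0.2,0.16,0.5],"roll":-0.06},{"linear":[0,0,0.8],"roll":0},{"linear":[0,0,0.8],"roll":0},{"linear":[0,0,0.8],"roll":0},{"linear":[0,0,0.8],"roll":0},{"linear":[0,0,0.5],"roll":0},{"linear":[0,0,0],"roll":0},{"linear":[0,0,0],"roll":0}]'; python3 -c "
from h import *
print(shift([.476,.0015,.060]),env.observe()['position'])"
```

```text
time_s: 3.73
position: [0.4762, 0.0017, 0.1317]
tool_rot: [[-0.021, 1.0, -0.001], [1.0, 0.021, 0.0], [0.0, -0.001, -1.0]]
ft_force: [-0.2, 0.4, 1.1]
grip_width: 0.0852
gripper_force: 0.0
[-0.01 -0.    1.79] [0.47619854 0.00170595 0.13170459]
```

```bash
python3 -m jog '[{"linear":[0,0,0.3],"roll":0},{"linear":[0,0,0.3],"roll":0},{"linear":[0,0,0.3],"roll":0},{"linear":[0,0,0.3],"roll":0},{"linear":[0,0,0.3],"roll":0},{"linear":[0,0,0.29],"roll":0},{"linear":[0,0,0],"roll":0}]'
python3 -m jog '[{"linear":[0,0,0],"roll":0},{"linear":[0,0,0],"roll":0},{"linear":[0,0,0],"roll":0},{"linear":[0,0,0],"roll":0},{"linear":[0,0,0],"roll":0},{"linear":[0,0,0],"roll":0},{"linear":[0,0,0],"roll":0},{"linear":[0,0,0],"roll":0}]' 0.4 25
python3 -c "
from h import *
print(shift([.536,.0275,.060]))"
```

```text
time_s: 4.32
position: [0.4766, 0.0016, 0.0603]
tool_rot: [[-0.021, 1.0, 0.0], [1.0, 0.021, -0.0], [-0.0, 0.0, -1.0]]
ft_force: [-0.5, 0.1, 0.2]
grip_width: 0.0855
gripper_force: 0.0
time_s: 4.98
position: [0.4768, 0.0015, 0.0616]
tool_rot: [[-0.022, 1.0, 0.002], [1.0, 0.022, -0.001], [-0.001, 0.002, -1.0]]
ft_force: [-3.3, -0.2, 7.3]
grip_width: 0.0701
gripper_force: 28.7
[0.62 1.49 0.04]
```

```bash
python3 -m jog '[{"linear":[0,0,-0.04],"roll":0},{"linear":[0.1,0.25,0],"roll":0},{"linear":[0.1,0.25,0],"roll":0},{"linear":[0.1,0.25,0],"roll":0},{"linear":[0.1,0.25,0],"roll":0},{"linear":[0.1,0.25,0],"roll":0},{"linear":[0.12,0.24,0],"roll":0},{"linear":[0,0,0],"roll":0},{"linear":[0,0,0],"roll":0}]'
python3 - <<'E'
from h import *
im=optics.get_image("wrist");cv2.imwrite("pics/w2.png",im[:,:,::-1])
t=optics.get_image("top")[150:330,200:360,::-1];cv2.imwrite("pics/t2.png",cv2.convertScaleAbs(cv2.resize(t,(533,600),interpolation=cv2.INTER_CUBIC),alpha=1.6,beta=10))
print(env.observe()["position"],shift([.541,.027,.06]))
E
```

```text
time_s: 5.73
position: [0.5356, 0.028, 0.0618]
tool_rot: [[-0.022, 1.0, 0.001], [1.0, 0.022, 0.0], [0.0, 0.001, -1.0]]
ft_force: [0.3, 0.2, -4.5]
grip_width: 0.0699
gripper_force: 31.3
[0.53495647 0.02770339 0.06177343] [-0.02  0.15  0.04]
```

View pics/w2.png

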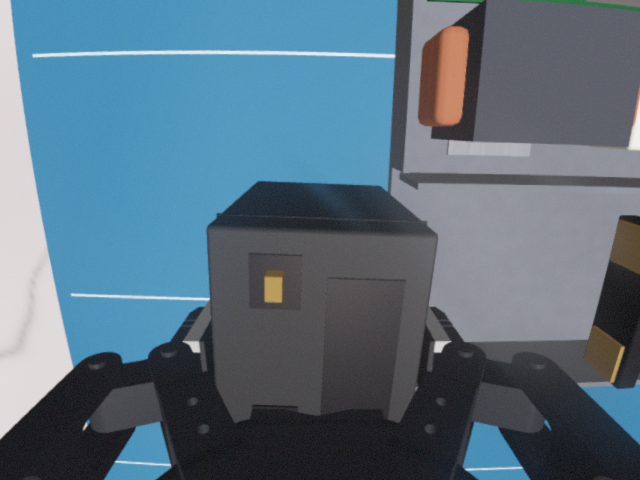

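The wrist picture shows the battery held square between the fingers just short of the sill (about column 390). The cheek lines run at rows of about 178 and 342-385. Next I'll check sideways alignment.

```bash
python3 - <<'E'
from h import *
np.set_printoptions(precision=4,suppress=True)
print("bat +y top edge",at("wrist",[(210,230),(437,236)],.101))
print("bat +y bottom edge",at("wrist",[(263,182),(388,186)],.001))
print("cheek +y top/inner base",at("wrist",[(600,177),(600,187)],[.049,.007]))
print("cheek -y inner base, outer top",at("wrist",[(570,341),(570,382)],[.007,.049]))
print("pad ends",at("wrist",[(622,216),(590,377)],.069))
print("sill",at("wrist",[(390,172),(389,200)],.012))
E
```

```text
bat +y top edge [[0.5032 0.0712 0.101 ]
 [0.5707 0.0709 0.101 ]]
bat +y bottom edge [[0.5048 0.0718 0.001 ]
 [0.5749 0.0712 0.001 ]]
cheek +y top/inner base [[0.6604 0.0852 0.049 ]
 [0.6959 0.0755 0.007 ]]
cheek -y inner base, outer top [[ 0.7011 -0.0241  0.007 ]
 [ 0.6723 -0.023   0.049 ]]
pad ends [[ 0.6576  0.072   0.069 ]
 [ 0.664  -0.0046  0.069 ]]
sill [[0.5732 0.0801 0.012 ]
 [0.5738 0.0652 0.012 ]]
```

View pics/t2.png

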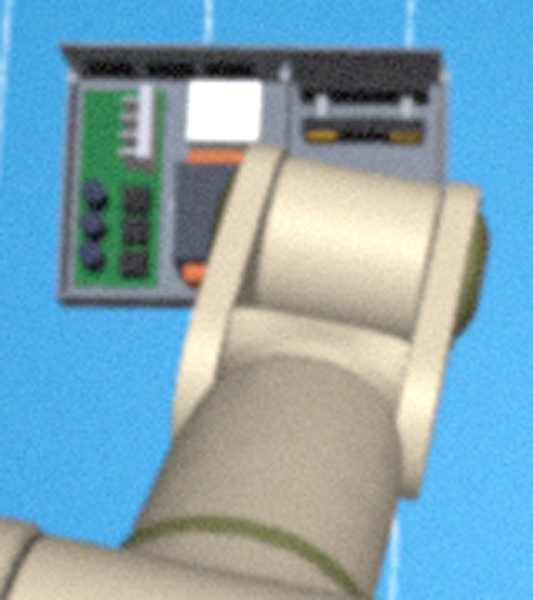

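```bash
python3 -m jog '[{"linear":[0.02,0,0.03],"roll":0},{"linear":[0,0.03,0],"roll":0},{"linear":[0,0.03,0],"roll":0},{"linear":[0,0,0],"roll":0}]'
python3 -m jog '[{"linear":[0,0.03,0],"roll":0},{"linear":[0,0.02,0],"roll":0},{"linear":[0,0,0],"roll":0}]'
```

```text
time_s: 6.17
position: [0.5361, 0.028, 0.0618]
tool_rot: [[-0.022, 1.0, -0.003], [1.0, 0.022, -0.001], [-0.001, -0.003, -1.0]]
ft_force: [-8.6, -3.5, 11.5]
grip_width: 0.0701
gripper_force: 33.1
time_s: 6.42
position: [0.5377, 0.0283, 0.0618]
tool_rot: [[-0.022, 1.0, -0.003], [1.0, 0.022, -0.001], [-0.001, -0.003, -1.0]]
ft_force: [-11.3, -2.2, 12.6]
grip_width: 0.0701
gripper_force: 33.2
```

```bash
python3 -m jog '[{"linear":[0,0,-0.03],"roll":0},{"linear":[0,0,0],"roll":0}]'
python3 -m jog '[{"linear":[0,0.03,0],"roll":0},{"linear":[0,0.02,0],"roll":0},{"linear":[0,0,0],"roll":0}]'
```

```text
time_s: 6.58
position: [0.5389, 0.0285, 0.0618]
tool_rot: [[-0.022, 1.0, -0.001], [1.0, 0.022, 0.0], [0.0, -0.001, -1.0]]
ft_force: [-3.2, 0.5, 1.1]
grip_width: 0.0702
gripper_force: 32.0
time_s: 6.83
position: [0.5393, 0.0285, 0.0619]
tool_rot: [[-0.023, 1.0, -0.006], [1.0, 0.023, -0.0], [-0.0, -0.006, -1.0]]
ft_force: [-10.6, -2.2, 8.0]
grip_width: 0.0701
gripper_force: 32.7
```

Force rises while motion stalls at a front face of x≈0.574, so it's at the sill. I'll ease off, release and rise.

```bash
python3 -m jog '[{"linear":[0,-0.02,0],"roll":0},{"linear":[0,0,0],"roll":0}]'
python3 -m jog '[{"linear":[0,0,0],"roll":0},{"linear":[0,0,0],"roll":0},{"linear":[0,0,0],"roll":0},{"linear":[0,0,0],"roll":0},{"linear":[0,0,0],"roll":0}]' 1
python3 -m jog '[{"linear":[0,0,-0.3],"roll":0},{"linear":[0,0,-0.3],"roll":0},{"linear":[0,0,-0.5],"roll":0},{"linear":[0,0,-0.7],"roll":0},{"linear":[0,0,-0.7],"roll":0},{"linear":[0,-0.7,-0.5],"roll":0},{"linear":[0,-0.8,-0.5],"roll":0},{"linear":[0,-0.9,-0.5],"roll":0},{"linear":[0,-0.8,0],"roll":0},{"linear":[0,0,0],"roll":0},{"linear":[0,0,0],"roll":0},{"linear":[0,0,0],"roll":0}]' -1
python3 - <<'E'
from h import *
c=optics.calibration("wrist");np.save("w3.npy",c["T"])
im=optics.get_image("wrist");cv2.imwrite("pics/w3.png",im[:,:,::-1])
E
```

```text
time_s: 7.0
position: [0.5392, 0.0286, 0.0619]
tool_rot: [[-0.022, 1.0, -0.004], [1.0, 0.022, -0.0], [-0.0, -0.004, -1.0]]
ft_force: [-8.6, -2.0, 3.7]
grip_width: 0.0703
gripper_force: 32.2
time_s: 7.42
position: [0.5412, 0.0287, 0.0618]
tool_rot: [[-0.022, 1.0, 0.001], [1.0, 0.022, -0.0], [-0.0, 0.001, -1.0]]
ft_force: [-0.2, -0.2, -0.4]
grip_width: 0.0854
gripper_force: 0.0
time_s: 8.42
position: [0.4129, 0.0259, 0.2214]
tool_rot: [[-0.022, 1.0, -0.0], [1.0, 0.022, 0.0], [0.0, -0.0, -1.0]]
ft_force: [1.0, 0.1, -7.4]
grip_width: 0.0692
gripper_force: 35.2
```

View pics/w3.png

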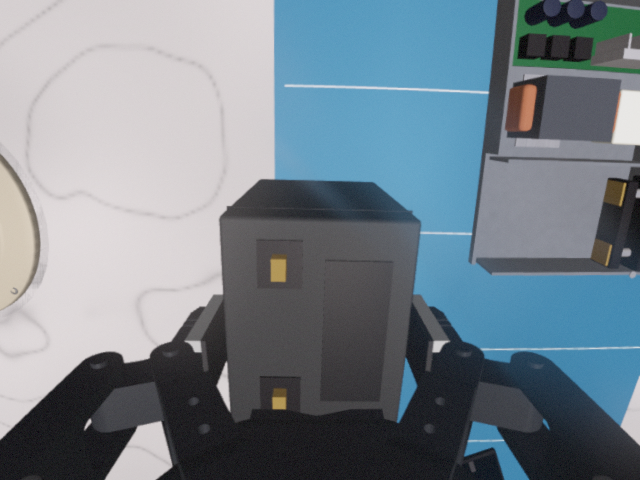

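The last call closed the fingers as it rose, so the battery was picked up again, upright and hanging about 19 mm lower in the grip. The picture shows it held square, its top at columns 222-418. I'll take it back just short of the sill and set it down by feel.

```bash
python3 -m jog '[{"linear":[0,0.4,0],"roll":0},{"linear":[0,0.5,0],"roll":0},{"linear":[0,0.5,0],"roll":0},{"linear":[0,0.5,0.3],"roll":0},{"linear":[0,0.5,0.5],"roll":0},{"linear":[0,0.4,0.5],"roll":0},{"linear":[0,0.2,0.5],"roll":0},{"linear":[0,0,0.5],"roll":0},{"linear":[0,0,0.4],"roll":0},{"linear":[0,0,0.3],"roll":0},{"linear":[0,0,0],"roll":0},{"linear":[0,0,0],"roll":0}]' - 25
python3 - <<'E'
from h import *
im=optics.get_image("wrist");cv2.imwrite("pics/w4.png",im[:,:,::-1])
t=optics.get_image("scene")[150:360,240:420,::-1];cv2.imwrite("pics/s4.png",cv2.convertScaleAbs(cv2.resize(t,(514,600),interpolation=cv2.INTER_CUBIC),alpha=1.6,beta=10))
E
```

```text
time_s: 9.47
position: [0.5332, 0.0286, 0.1008]
tool_rot: [[-0.022, 1.0, -0.002], [1.0, 0.022, 0.0], [0.0, -0.002, -1.0]]
ft_force: [0.6, 0.6, -7.3]
grip_width: 0.0692
gripper_force: 35.2
```

View pics/s4.png

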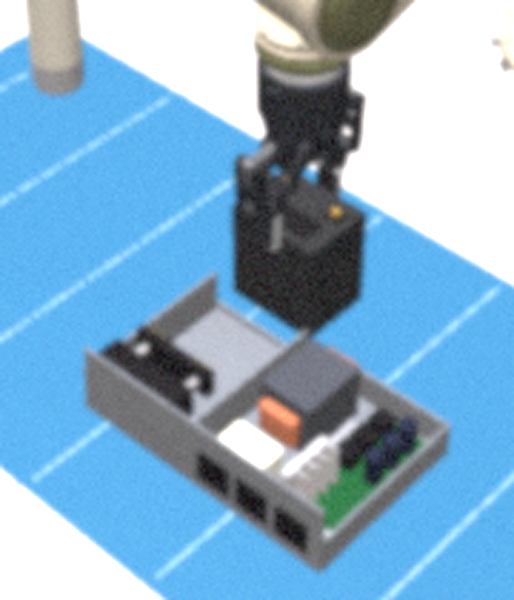

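The battery hangs upright above the bench just in front of the sill (about (297,260) in the crop). The bay and neighbours are undisturbed. I'll lower it by feel.

```bash
python3 -m jog '[{"linear":[0,0,0.15],"roll":0},{"linear":[0,0,0.1],"roll":0},{"linear":[0,0,0],"roll":0}]'
python3 -m jog '[{"linear":[0,0,0.05],"roll":0},{"linear":[0,0,0.05],"roll":0},{"linear":[0,0,0],"roll":0}]'
python3 -m jog '[{"linear":[0,0,0.04],"roll":0},{"linear":[0,0,0],"roll":0},{"linear":[0,0,0],"roll":0}]'
```

```text
time_s: 9.82
position: [0.5325, 0.0286, 0.0911]
tool_rot: [[-0.022, 1.0, -0.001], [1.0, 0.022, 0.0], [0.0, -0.001, -1.0]]
ft_force: [-0.6, -0.1, -7.9]
grip_width: 0.0692
gripper_force: 35.2
time_s: 10.07
position: [0.5327, 0.0286, 0.0875]
tool_rot: [[-0.022, 1.0, -0.0], [1.0, 0.022, 0.0], [0.0, -0.0, -1.0]]
ft_force: [-0.4, -0.2, -7.3]
grip_width: 0.0698
gripper_force: 35.2
time_s: 10.32
position: [0.5328, 0.0285, 0.0861]
tool_rot: [[-0.022, 1.0, -0.0], [1.0, 0.022, 0.0], [0.0, -0.0, -1.0]]
ft_force: [0.4, 0.5, -7.1]
grip_width: 0.069
gripper_force: 35.2
```

```bash
python3 -m jog '[{"linear":[0,0,0.04],"roll":0},{"linear":[0,0,0.04],"roll":0},{"linear":[0,0,0],"roll":0}]'
python3 -m jog '[{"linear":[0,0,0.04],"roll":0},{"linear":[0,0,0],"roll":0},{"linear":[0,0,0],"roll":0}]'
python3 -m jog '[{"linear":[0,0,0.04],"roll":0},{"linear":[0,0,0],"roll":0},{"linear":[0,0,0],"roll":0}]'
```

```text
time_s: 10.57
position: [0.5327, 0.0286, 0.0826]
tool_rot: [[-0.022, 1.0, -0.001], [1.0, 0.022, 0.0], [0.0, -0.001, -1.0]]
ft_force: [0.2, -0.1, -8.3]
grip_width: 0.0689
gripper_force: 35.2
time_s: 10.82
position: [0.5328, 0.0285, 0.0812]
tool_rot: [[-0.022, 1.0, -0.0], [1.0, 0.022, 0.0], [0.0, -0.0, -1.0]]
ft_force: [0.8, 0.4, -7.6]
grip_width: 0.0693
gripper_force: 35.2
time_s: 11.07
position: [0.5328, 0.0286, 0.0797]
tool_rot: [[-0.022, 1.0, -0.0], [1.0, 0.022, 0.0], [0.0, -0.0, -1.0]]
ft_force: [-0.4, -0.2, -7.6]
grip_width: 0.0695
gripper_force: 35.2
```

```bash
python3 -m jog '[{"linear":[0,0,0.04],"roll":0},{"linear":[0,0,0.02],"roll":0},{"linear":[0,0,0],"roll":0}]'
python3 -m jog '[{"linear":[0,0,0.04],"roll":0},{"linear":[0,0,0],"roll":0}]'
python3 -m jog '[{"linear":[0,0,0.04],"roll":0},{"linear":[0,0,0],"roll":0}]'
```

```text
time_s: 11.32
position: [0.533, 0.0283, 0.0786]
tool_rot: [[-0.022, 1.0, 0.001], [1.0, 0.022, -0.001], [-0.001, 0.001, -1.0]]
ft_force: [-4.6, -0.6, 6.2]
grip_width: 0.0692
gripper_force: 36.6
time_s: 11.48
position: [0.533, 0.0283, 0.0785]
tool_rot: [[-0.022, 1.0, 0.002], [1.0, 0.022, -0.001], [-0.001, 0.002, -1.0]]
ft_force: [-10.7, -0.6, 21.0]
grip_width: 0.069
gripper_force: 38.4
time_s: 11.65
position: [0.5328, 0.0282, 0.0782]
tool_rot: [[-0.022, 1.0, 0.003], [1.0, 0.022, -0.002], [-0.002, 0.003, -1.0]]
ft_force: [-14.7, -1.8, 34.0]
grip_width: 0.0698
gripper_force: 39.0
```

```bash
python3 -m jog '[{"linear":[0,0,-0.1],"roll":0},{"linear":[0,0,0],"roll":0}]'
python3 -m jog '[{"linear":[0,0.04,0],"roll":0},{"linear":[0,0.04,0],"roll":0},{"linear":[0,0.04,0],"roll":0},{"linear":[0,0,0],"roll":0}]'
```

```text
time_s: 11.82
position: [0.5333, 0.0285, 0.0791]
tool_rot: [[-0.022, 1.0, 0.002], [1.0, 0.022, -0.0], [-0.0, 0.002, -1.0]]
ft_force: [0.1, -0.5, -6.9]
grip_width: 0.0694
gripper_force: 34.2
time_s: 12.15
position: [0.5369, 0.0288, 0.0785]
tool_rot: [[-0.022, 1.0, -0.002], [1.0, 0.022, 0.0], [0.0, -0.002, -1.0]]
ft_force: [-7.7, 0.2, 8.4]
grip_width: 0.0694
gripper_force: 35.9
```

```bash
python3 -m jog '[{"linear":[0,0.04,-0.04],"roll":0},{"linear":[0,0,0],"roll":0}]'
python3 -m jog '[{"linear":[0,0.04,-0.03],"roll":0},{"linear":[0,0,0],"roll":0}]'
```

```text
time_s: 12.32
position: [0.5397, 0.0287, 0.0793]
tool_rot: [[-0.022, 1.0, 0.0], [1.0, 0.022, 0.0], [0.0, 0.0, -1.0]]
ft_force: [-0.5, 0.1, -6.7]
grip_width: 0.0696
gripper_force: 34.2
time_s: 12.48
position: [0.5401, 0.0289, 0.08]
tool_rot: [[-0.022, 1.0, -0.003], [1.0, 0.022, 0.0], [0.0, -0.003, -1.0]]
ft_force: [-2.2, -0.1, -8.4]
grip_width: 0.0693
gripper_force: 34.0
```

```bash
python3 -m jog '[{"linear":[0,-0.01,0.05],"roll":0},{"linear":[0,0,0],"roll":0},{"linear":[0,0,0],"roll":0}]'
python3 -m jog '[{"linear":[0,0,0],"roll":0},{"linear":[0,0,0],"roll":0},{"linear":[0,0,0],"roll":0},{"linear":[0,0,0],"roll":0},{"linear":[0,0,0],"roll":0}]' 1
python3 -m jog '[{"linear":[0,0,-0.3],"roll":0},{"linear":[0,0,-0.5],"roll":0},{"linear":[0,0,-0.6],"roll":0},{"linear":[0,0,-0.6],"roll":0},{"linear":[0,0,0],"roll":0},{"linear":[0,0,0],"roll":0}]' 1
python3 - <<'E'
from h import *
np.set_printoptions(precision=4,suppress=True)
c=optics.calibration("wrist");im=optics.get_image("wrist");cv2.imwrite("pics/w5.png",im[:,:,::-1])
print(env.observe()["ft_force"],env.observe()["position"])
E
```

```text
time_s: 12.73
position: [0.54, 0.029, 0.0786]
tool_rot: [[-0.022, 1.0, -0.001], [1.0, 0.022, 0.0], [0.0, -0.001, -1.0]]
ft_force: [-4.1, 0.5, -6.0]
grip_width: 0.0692
gripper_force: 34.2
time_s: 13.15
position: [0.541, 0.0286, 0.0793]
tool_rot: [[-0.022, 1.0, 0.002], [1.0, 0.022, -0.0], [-0.0, 0.002, -1.0]]
ft_force: [-0.1, 0.6, 0.4]
grip_width: 0.0856
gripper_force: 0.0
time_s: 13.65
position: [0.541, 0.0286, 0.16]
tool_rot: [[-0.022, 1.0, 0.003], [1.0, 0.022, -0.0], [-0.001, 0.003, -1.0]]
ft_force: [-0.3, -0.2, -1.2]
grip_width: 0.0857
gripper_force: 0.0
[-0.9515  0.1373 -0.2669] [0.5404 0.0287 0.1589]
```

```bash
python3 - <<'E'
from h import *
np.set_printoptions(precision=4,suppress=True)
im=cv2.imread("pics/w5.png");h=cv2.cvtColor(im,cv2.COLOR_BGR2HSV)
m=cv2.inRange(h,(15,110,60),(32,255,255));n,l,st,ce=cv2.connectedComponentsWithStats(m)
for i in range(1,n):
    if st[i,4]>20: print(st[i],ce[i],at("wrist",[ce[i]],.107),at("wrist",[ce[i]],.06))
E
python3 -m jog '[{"linear":[0,-0.3,0],"roll":0},{"linear":[0,-0.5,0],"roll":0},{"linear":[0,-0.5,0],"roll":0},{"linear":[0,-0.5,0],"roll":0},{"linear":[0,0,0],"roll":0},{"linear":[0,0,0],"roll":0},{"linear":[0,0,0],"roll":0},{"linear":[0,0,0],"roll":0},{"linear":[0,0,0],"roll":0}]' -1
```

```text
[504 191  19  31 368] [514.2418 205.3342] [[0.6501 0.0649 0.107 ]] [[0.6769 0.0561 0.06  ]]
[284 207   9  15 128] [288.0078 213.6172] [[0.525 0.057 0.107]] [[0.5215 0.0464 0.06  ]]
[505 270   5  18  45] [507.0667 277.7778] [[0.6537 0.0216 0.107 ]] [[0.6813 0.0024 0.06  ]]
[285 300   8  12  94] [288.4255 305.3936] [[0.5252 0.0015 0.107 ]] [[ 0.5218 -0.0226  0.06  ]]
time_s: 14.45
position: [0.4691, 0.0271, 0.1586]
tool_rot: [[-0.022, 1.0, -0.0], [1.0, 0.022, 0.0], [0.0, -0.0, -1.0]]
ft_force: [-0.6, -0.5, 0.7]
grip_width: -0.0
gripper_force: 0.0
```

The tabs show the battery upright, centred at (0.539, 0.029) and in line with the contact pads (centre y about 0.029). Next: go down behind it and push high on its back.

```bash
python3 -m jog '[{"linear":[0.03,0,0.4],"roll":0},{"linear":[0,0,0.6],"roll":0},{"linear":[0,0,0.5],"roll":0},{"linear":[0,0,0.25],"roll":0},{"linear":[0,0,0],"roll":0},{"linear":[0,0.15,0],"roll":0},{"linear":[0,0.15,0],"roll":0},{"linear":[0,0.1,0],"roll":0},{"linear":[0,0.1,0],"roll":0},{"linear":[0,0,0],"roll":0}]'
python3 -m jog '[{"linear":[0,0.1,0],"roll":0},{"linear":[0,0.1,0],"roll":0},{"linear":[0,0.1,0],"roll":0},{"linear":[0,0,0],"roll":0}]'
```

```text
time_s: 15.28
position: [0.4896, 0.0287, 0.0894]
tool_rot: [[-0.022, 1.0, 0.002], [1.0, 0.022, -0.0], [-0.0, 0.002, -1.0]]
ft_force: [-0.0, 0.2, 0.3]
grip_width: 0.0001
gripper_force: 0.0
time_s: 15.62
position: [0.5005, 0.0291, 0.089]
tool_rot: [[-0.022, 1.0, -0.001], [1.0, 0.022, 0.0], [0.0, -0.001, -1.0]]
ft_force: [-4.6, -0.6, 2.6]
grip_width: -0.0001
gripper_force: 2.2
```

```bash
python3 -m jog '[{"linear":[0,0.1,-0.03],"roll":0},{"linear":[0,0.1,-0.03],"roll":0},{"linear":[0,0.1,-0.03],"roll":0},{"linear":[0,0.1,-0.03],"roll":0},{"linear":[0,0,0],"roll":0}]'
python3 -m jog '[{"linear":[0,0.1,-0.03],"roll":0},{"linear":[0,0.1,-0.03],"roll":0},{"linear":[0,0.1,-0.02],"roll":0},{"linear":[0,0,0],"roll":0}]'
```

```text
time_s: 16.03
position: [0.5171, 0.0294, 0.0943]
tool_rot: [[-0.022, 1.0, 0.001], [1.0, 0.022, -0.0], [-0.0, 0.001, -1.0]]
ft_force: [-4.0, -0.1, 4.7]
grip_width: -0.0
gripper_force: 2.6
time_s: 16.37
position: [0.5293, 0.0296, 0.0974]
tool_rot: [[-0.022, 1.0, 0.002], [1.0, 0.022, -0.0], [-0.0, 0.002, -1.0]]
ft_force: [-3.1, 0.6, 3.5]
grip_width: -0.0002
gripper_force: 2.2
```

```bash
python3 -m jog '[{"linear":[0,0.1,0],"roll":0},{"linear":[0,0.1,0],"roll":0},{"linear":[0,0.1,0],"roll":0},{"linear":[0,0,0],"roll":0}]'
python3 -m jog '[{"linear":[0,0.08,0],"roll":0},{"linear":[0,0.08,0],"roll":0},{"linear":[0,0,0],"roll":0}]'
```

```text
time_s: 16.7
position: [0.5413, 0.0298, 0.097]
tool_rot: [[-0.022, 1.0, 0.002], [1.0, 0.022, -0.0], [-0.0, 0.002, -1.0]]
ft_force: [-2.4, -0.7, -0.1]
grip_width: -0.0003
gripper_force: 0.6
time_s: 16.95
position: [0.5475, 0.03, 0.0969]
tool_rot: [[-0.022, 1.0, 0.001], [1.0, 0.022, 0.0], [-0.0, 0.001, -1.0]]
ft_force: [-0.6, -0.0, 0.2]
grip_width: -0.0001
gripper_force: 0.0
```

```bash
python3 -m jog '[{"linear":[0,0.08,0],"roll":0},{"linear":[0,0.08,0],"roll":0},{"linear":[0,0,0],"roll":0},{"linear":[0,0,0],"roll":0},{"linear":[0,0,0],"roll":0}]'
python3 - <<'E'
from h import *
np.set_printoptions(precision=4,suppress=True)
im=optics.get_image("wrist")[:,:,::-1];cv2.imwrite("pics/w6.png",im)
print(env.observe()["position"])
h=cv2.cvtColor(im,cv2.COLOR_BGR2HSV)
m=cv2.inRange(h,(15,110,60),(32,255,255));n,l,st,ce=cv2.connectedComponentsWithStats(m)
for i in range(1,n):
    if st[i,4]>20: print(st[i],ce[i],at("wrist",[ce[i]],.06))
# bright pixels: paper label
E
python3 -m jog '[{"linear":[0,0,-0.3],"roll":0},{"linear":[0,-0.2,-0.7],"roll":0},{"linear":[0,-0.6,-0.7],"roll":0},{"linear":[0,-0.7,-0.2],"roll":0},{"linear":[0,-0.7,0],"roll":0},{"linear":[0,0,0],"roll":0},{"linear":[0,0,0],"roll":0}]'
python3 - <<'E'
from h import *
im=optics.get_image("wrist")[:,:,::-1];c=optics.calibration("wrist");cv2.imwrite("pics/w7.png",im);np.save("w7.npy",c["T"])
sc=optics.get_image("scene")[180:360,250:410,::-1]
cv2.imwrite("pics/both.png",np.hstack([cv2.resize(im,(500,375)),cv2.convertScaleAbs(cv2.resize(sc,(300,375)),alpha=1.5)]))
E
```

```text
time_s: 17.37
position: [0.5531, 0.0302, 0.0967]
tool_rot: [[-0.022, 1.0, -0.0], [1.0, 0.022, 0.0], [0.0, -0.0, -1.0]]
ft_force: [-0.4, -0.7, -0.1]
grip_width: -0.0001
gripper_force: 0.0
[0.5531 0.0303 0.0967]
[537 209  31  46 871] [551.806  232.4007] [[0.6774 0.0554 0.06  ]]
[541 315   6  17  50] [543.16 322.58] [[0.6842 0.002  0.06  ]]
time_s: 18.0
position: [0.4645, 0.0283, 0.1734]
tool_rot: [[-0.022, 1.0, 0.001], [1.0, 0.022, -0.0], [-0.0, 0.001, -1.0]]
ft_force: [0.5, 0.1, -0.5]
grip_width: 0.0
gripper_force: 0.0
```

View pics/both.png

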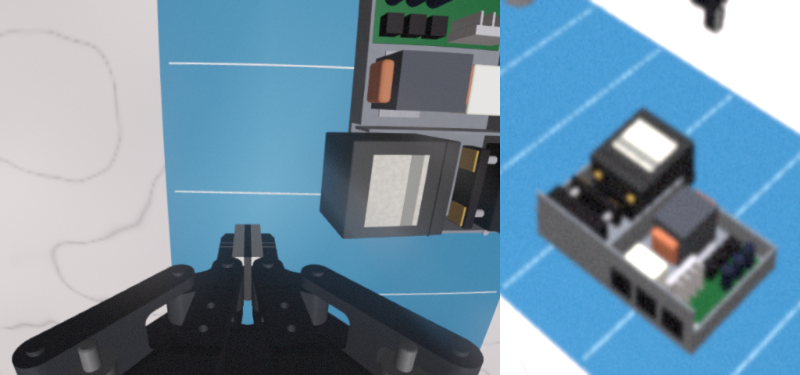

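The last picture shows the battery lying label-up across the lip between the cheeks, terminals towards the bar. The upper base edge is at about (441, 237) in wrist pixels and the lower one at about (412, 215). The neighbours look undisturbed.

```bash
python3 - <<'E'
from h import *
np.set_printoptions(precision=4,suppress=True)
s=1/.78125
print(at("wrist",[(341*s,134*s),(345*s,237*s)],.083))
print("lower",at("wrist",[(326*s,134*s),(320*s,210*s)],.012))
print("far",at("wrist",[(460*s,140*s),(435*s,237*s)],.078))
im=cv2.imread("pics/w7.png")
b=im[:,:,::-1].astype(int).sum(2)
for r in (190,210,230,250,270): 
    row=b[r,390:610]; print(r,[int(x) for x in row[::4]])
E
```

```text
[[ 0.5423  0.0776  0.083 ]
 [ 0.557  -0.015   0.083 ]]
lower [[ 0.5497  0.0701  0.012 ]
 [ 0.5515 -0.0164  0.012 ]]
far [[ 0.6504  0.0759  0.078 ]
 [ 0.6474 -0.0167  0.078 ]]
190 [457, 452, 455, 451, 453, 447, 434, 183, 156, 165, 151, 155, 140, 131, 136, 134, 253, 245, 250, 257, 252, 244, 247, 249, 248, 241, 242, 238, 241, 240, 235, 233, 241, 245, 245, 237, 246, 235, 250, 244, 247, 248, 260, 257, 254, 191, 241, 246, 235, 237, 405, 222, 207, 141, 105]
210 [459, 455, 455, 456, 450, 454, 256, 225, 216, 199, 176, 173, 163, 166, 143, 218, 257, 252, 251, 251, 243, 248, 595, 603, 595, 611, 587, 607, 596, 591, 611, 613, 604, 605, 465, 463, 460, 458, 593, 596, 234, 226, 231, 241, 194, 239, 238, 236, 233, 395, 234, 226, 219, 207, 269]
230 [466, 464, 454, 455, 450, 447, 237, 240, 235, 234, 231, 226, 224, 208, 219, 272, 264, 261, 255, 262, 263, 468, 596, 598, 601, 587, 588, 600, 589, 598, 603, 593, 604, 496, 459, 460, 462, 566, 604, 225, 239, 228, 226, 155, 208, 223, 214, 223, 396, 128, 128, 143, 140, 131, 129]
250 [476, 477, 482, 475, 481, 376, 223, 238, 234, 236, 235, 231, 244, 228, 284, 289, 299, 297, 290, 281, 299, 613, 598, 600, 604, 603, 610, 596, 608, 599, 597, 600, 550, 461, 464, 461, 555, 616, 239, 231, 234, 225, 176, 217, 210, 218, 200, 396, 93, 96, 115, 105, 94, 122, 159]
270 [455, 459, 457, 448, 448, 205, 203, 209, 212, 213, 220, 237, 226, 246, 286, 303, 296, 291, 299, 302, 573, 594, 578, 611, 596, 586, 613, 602, 597, 603, 604, 576, 466, 456, 460, 523, 609, 241, 243, 245, 222, 156, 231, 218, 209, 227, 321, 208, 215, 200, 187, 410, 118, 144, 139]
```

```bash
python3 - <<'E'
from h import *
np.set_printoptions(precision=4,suppress=True)
T=np.load("w7.npy");c=dict(optics.calibration("wrist"));c["T"]=T
print(at("wrist",[(453,190),(449,230),(445,270)],.083,c),at("wrist",[(417,190),(413,230),(409,270)],.014,c))
E
python3 -m jog '[{"linear":[0,0,0.5],"roll":0},{"linear":[0,0,0.7],"roll":0},{"linear":[0,0,0.8],"roll":0},{"linear":[0,0,0.7],"roll":0},{"linear":[0,0,0.4],"roll":0},{"linear":[0,0.4,0],"roll":0},{"linear":[0,0.5,0],"roll":0},{"linear":[0,0.3,0],"roll":0},{"linear":[0,0,0],"roll":0},{"linear":[0,0,0],"roll":0}]'
```

```text
[[0.5542 0.0661 0.083 ]
 [0.5549 0.0391 0.083 ]
 [0.5558 0.0105 0.083 ]] [[ 0.5501  0.055   0.014 ]
 [ 0.55    0.0202  0.014 ]
 [ 0.5502 -0.0168  0.014 ]]
time_s: 18.93
position: [0.5136, 0.0293, 0.0482]
tool_rot: [[-0.022, 1.0, -0.001], [1.0, 0.022, 0.0], [0.0, -0.001, -1.0]]
ft_force: [0.4, -1.2, 0.4]
grip_width: 0.0
gripper_force: 0.0
```

```bash
python3 -m jog '[{"linear":[0,0.2,0],"roll":0},{"linear":[0,0.2,0],"roll":0},{"linear":[0,0.1,0],"roll":0},{"linear":[0,0.1,0],"roll":0},{"linear":[0,0,0],"roll":0}]'
python3 -m jog '[{"linear":[0,0.1,0],"roll":0},{"linear":[0,0.1,0],"roll":0},{"linear":[0,0,0],"roll":0}]'
python3 -m jog '[{"linear":[0,0.1,0],"roll":0},{"linear":[0,0.1,0],"roll":0},{"linear":[0,0,0],"roll":0}]'
```

```text
time_s: 19.35
position: [0.5376, 0.0299, 0.0488]
tool_rot: [[-0.022, 1.0, -0.0], [1.0, 0.022, 0.0], [0.0, -0.0, -1.0]]
ft_force: [-0.6, 0.2, -0.2]
grip_width: 0.0001
gripper_force: 0.0
time_s: 19.6
position: [0.5456, 0.03, 0.0488]
tool_rot: [[-0.022, 1.0, -0.0], [1.0, 0.022, 0.0], [0.0, -0.0, -1.0]]
ft_force: [-0.7, 0.6, 0.2]
grip_width: -0.0003
gripper_force: 0.6
time_s: 19.85
position: [0.5541, 0.0302, 0.049]
tool_rot: [[-0.022, 1.0, 0.001], [1.0, 0.022, -0.0], [-0.0, 0.001, -1.0]]
ft_force: [-1.2, 1.1, 0.0]
grip_width: 0.0002
gripper_force: 0.3
```

```bash
python3 -m jog '[{"linear":[0,0.05,0],"roll":0},{"linear":[0,0.05,0],"roll":0},{"linear":[0,0,0],"roll":0}]'
python3 -m jog '[{"linear":[0,0.05,0],"roll":0},{"linear":[0,0.05,0],"roll":0},{"linear":[0,0,0],"roll":0}]'
```

```text
time_s: 20.1
position: [0.5574, 0.0303, 0.0488]
tool_rot: [[-0.022, 1.0, -0.0], [1.0, 0.022, 0.0], [0.0, -0.0, -1.0]]
ft_force: [-1.9, 0.1, -1.0]
grip_width: -0.0002
gripper_force: 0.9
time_s: 20.35
position: [0.5607, 0.0304, 0.0487]
tool_rot: [[-0.022, 1.0, -0.002], [1.0, 0.022, 0.0], [0.0, -0.002, -1.0]]
ft_force: [-4.8, 0.3, -1.2]
grip_width: 0.0004
gripper_force: 2.3
```

```bash
cat > lab.py <<'E'
from h import *
np.set_printoptions(precision=4,suppress=True)
def label(im,c,z=.080):
    g=im.astype(int).sum(2); m=((g>430)&(im.max(2).astype(int)-im.min(2)<45)).astype(np.uint8)
    m[:,:380]=0
    m=cv2.morphologyEx(m,cv2.MORPH_OPEN,np.ones((5,5)))
    cs,_=cv2.findContours(m,cv2.RETR_EXTERNAL,cv2.CHAIN_APPROX_NONE)
    out=[]
    for q in cs:
        if cv2.contourArea(q)<1500: continue
        bx=cv2.boxPoints(cv2.minAreaRect(q)); P=at("wrist",bx,z,c)
        out.append((cv2.contourArea(q),P[:,:2].mean(0),P[:,:2].ravel()))
    return out
if __name__=="__main__":
    c=dict(optics.calibration("wrist"));c0=dict(c);c0["T"]=np.load("w7.npy")
    for o in label(cv2.imread("pics/w7.png"),c0): print("w7",*o)
    im=optics.get_image("wrist")[:,:,::-1];cv2.imwrite("pics/w8_%.2f.png"%env.observe()["time_s"],im)
    for o in label(im,c): print("now",*o)
E
python3 lab.py
```

```text
w7 6187.5 [0.5994 0.0274] [ 0.574  -0.0056  0.573   0.0664  0.6227  0.0616  0.628  -0.0126]
w7 2430.0 [0.6606 0.1198] [0.6409 0.14   0.6707 0.1424 0.6809 0.0992 0.6498 0.0974]
now 15007.0 [0.6203 0.0404] [0.5914 0.02   0.5962 0.0726 0.6457 0.0633 0.648  0.0059]
now 1997.0 [0.6233 0.0823] [0.5801 0.0787 0.5798 0.0859 0.6658 0.0862 0.6677 0.0785]
now 11897.0 [0.6184 0.114 ] [0.5766 0.1357 0.6531 0.1414 0.6645 0.0909 0.5796 0.0878]
```

Label moved 20 mm, so the heel is about 9 mm short of home and the springs are just touched.

```bash
python3 -m jog '[{"linear":[0,0.05,0],"roll":0},{"linear":[0,0.05,0],"roll":0},{"linear":[0,0,0],"roll":0}]'
python3 -m jog '[{"linear":[0,0.05,0],"roll":0},{"linear":[0,0,0],"roll":0}]'
python3 -m jog '[{"linear":[0,0.05,0],"roll":0},{"linear":[0,0,0],"roll":0}]'
```

```text
time_s: 20.65
position: [0.5641, 0.0306, 0.0485]
tool_rot: [[-0.022, 1.0, -0.004], [1.0, 0.022, 0.0], [0.0, -0.003, -1.0]]
ft_force: [-7.8, -0.6, -0.9]
grip_width: -0.0002
gripper_force: 3.4
time_s: 20.82
position: [0.5657, 0.0307, 0.0484]
tool_rot: [[-0.022, 1.0, -0.004], [1.0, 0.022, 0.0], [0.0, -0.004, -1.0]]
ft_force: [-8.4, -0.6, 0.8]
grip_width: -0.0001
gripper_force: 4.2
time_s: 20.98
position: [0.5673, 0.0307, 0.0483]
tool_rot: [[-0.022, 1.0, -0.005], [1.0, 0.022, 0.0], [0.0, -0.005, -1.0]]
ft_force: [-9.7, -0.3, -0.3]
grip_width: -0.0001
gripper_force: 4.8
```

```bash
python3 -m jog '[{"linear":[0,0.05,0.03],"roll":0},{"linear":[0,0,0],"roll":0}]'
python3 -m jog '[{"linear":[0,0.03,0.06],"roll":0},{"linear":[0,0,0.06],"roll":0},{"linear":[0,0,0.06],"roll":0},{"linear":[0,0,0],"roll":0}]'
```

```text
time_s: 21.15
position: [0.5688, 0.0308, 0.0468]
tool_rot: [[-0.022, 1.0, -0.007], [1.0, 0.022, 0.0], [0.001, -0.007, -1.0]]
ft_force: [-11.9, -0.4, -0.9]
grip_width: -0.0
gripper_force: 5.5
time_s: 21.48
position: [0.5683, 0.0311, 0.0404]
tool_rot: [[-0.023, 1.0, -0.01], [1.0, 0.023, 0.001], [0.001, -0.01, -1.0]]
ft_force: [-21.3, -0.8, 9.0]
grip_width: -0.0001
gripper_force: 11.0
```

```bash
python3 lab.py
```

```text
w7 6187.5 [0.5994 0.0274] [ 0.574  -0.0056  0.573   0.0664  0.6227  0.0616  0.628  -0.0126]
w7 2430.0 [0.6606 0.1198] [0.6409 0.14   0.6707 0.1424 0.6809 0.0992 0.6498 0.0974]
now 15653.0 [0.6259 0.0447] [0.5967 0.0279 0.6024 0.075  0.6518 0.0641 0.6529 0.012 ]
now 1838.5 [0.6264 0.0832] [0.5867 0.0798 0.5864 0.0857 0.6656 0.0867 0.6672 0.0805]
now 12499.0 [0.6217 0.1138] [0.5832 0.1352 0.6533 0.1405 0.6643 0.0913 0.5862 0.0884]
```

```bash
python3 -m jog '[{"linear":[0,-0.05,0],"roll":0},{"linear":[0,0,0],"roll":0}]'; python3 -m jog '[{"linear":[0,-0.05,0],"roll":0},{"linear":[0,0,0],"roll":0}]'; python3 lab.py | grep now
```

```text
time_s: 21.7
position: [0.5682, 0.031, 0.0403]
tool_rot: [[-0.022, 1.0, -0.005], [1.0, 0.022, 0.001], [0.001, -0.005, -1.0]]
ft_force: [-12.4, 0.7, 4.2]
grip_width: -0.0001
gripper_force: 6.2
time_s: 21.87
position: [0.5674, 0.0307, 0.0404]
tool_rot: [[-0.022, 1.0, -0.002], [1.0, 0.022, 0.0], [0.0, -0.002, -1.0]]
ft_force: [-7.7, 0.8, 0.6]
grip_width: -0.0003
gripper_force: 3.6
now 15629.5 [0.625 0.044] [0.5958 0.0267 0.6011 0.0744 0.6507 0.0639 0.6522 0.0111]
now 1874.5 [0.6255 0.0833] [0.5854 0.0802 0.5852 0.0861 0.665  0.0866 0.6665 0.0803]
now 12323.0 [0.6208 0.1138] [0.582  0.1349 0.6526 0.1403 0.6636 0.0914 0.585  0.0886]
```

```bash
python3 -m jog '[{"linear":[0,-0.05,0],"roll":0},{"linear":[0,0,0],"roll":0}]'; python3 -m jog '[{"linear":[0,-0.05,0],"roll":0},{"linear":[0,0,0],"roll":0}]';python3 -m jog '[{"linear":[0,-0.05,0],"roll":0},{"linear":[0,0,0],"roll":0}]'; python3 lab.py | grep now
```

```text
time_s: 22.08
position: [0.5659, 0.0306, 0.0404]
tool_rot: [[-0.022, 1.0, -0.001], [1.0, 0.022, 0.0], [0.0, -0.001, -1.0]]
ft_force: [-4.4, 0.2, -2.7]
grip_width: 0.0001
gripper_force: 2.7
time_s: 22.25
position: [0.5647, 0.0304, 0.0407]
tool_rot: [[-0.022, 1.0, 0.001], [1.0, 0.022, -0.0], [-0.0, 0.001, -1.0]]
ft_force: [-2.6, 0.3, -1.4]
grip_width: 0.0002
gripper_force: 1.3
time_s: 22.42
position: [0.563, 0.0303, 0.0409]
tool_rot: [[-0.022, 1.0, 0.002], [1.0, 0.022, -0.0], [-0.0, 0.002, -1.0]]
ft_force: [0.0, 0.4, 0.1]
grip_width: -0.0003
gripper_force: 0.0
now 15983.0 [0.6221 0.0434] [0.5927 0.0258 0.5984 0.0747 0.648  0.0638 0.6492 0.0094]
now 1946.5 [0.6214 0.0841] [0.5808 0.082  0.5807 0.088  0.6614 0.0863 0.6628 0.0799]
now 11020.5 [0.6167 0.1135] [0.5776 0.1345 0.6488 0.14   0.6598 0.0912 0.5805 0.0884]
```

```bash
python3 -m jog '[{"linear":[0,-0.3,0],"roll":0},{"linear":[0,-0.6,0],"roll":0},{"linear":[0,-0.6,-0.5],"roll":0},{"linear":[0,-0.6,-0.7],"roll":0},{"linear":[0,-0.36,-0.8],"roll":0},{"linear":[0,0,-0.8],"roll":0},{"linear":[0,0,-0.5],"roll":0},{"linear":[0,0,0],"roll":0},{"linear":[0,0,0],"roll":0}]'
cat > cmp.py <<'E'
from lab import *
c=dict(optics.calibration("wrist"));c0=dict(c);c0["T"]=np.load("w7.npy")
im=optics.get_image("wrist")[:,:,::-1];cv2.imwrite("pics/w9_%.2f.png"%env.observe()["time_s"],im)
def ana(im,c,t):
    b=im.astype(int); blue=(b[:,:,0]-b[:,:,2]>60)
    g=cv2.GaussianBlur(im,(3,7),0).astype(float).sum(2)
    for r in (20,60,110,190,210,230,250,270,285):
        lo=np.where(blue[r,300:560])[0]; 
        # first non-blue run after col 380
        k=380
        while k<600 and blue[r,k]: k+=1
        d=g[r,k+12:k+70]-g[r,k+8:k+66]
        print(t,r,"front",k,"up",k+10+int(np.argmax(np.where(d<200,d,0))),at("wrist",[(k,r)],.012,c)[0,:2])
    for o in label(im,c,.079): print(t,*o)
    h=cv2.cvtColor(im,cv2.COLOR_BGR2HSV);m=cv2.inRange(h,(15,110,60),(32,255,255));n,l,st,ce=cv2.connectedComponentsWithStats(m)
    for i in range(1,n):
        if st[i,4]>30: print(t,"brass",st[i],ce[i],at("wrist",[ce[i]],.056,c))
ana(cv2.imread("pics/w7.png"),c0,"w7"); ana(im,c,"now")
print(c["T"][:3,3]-c0["T"][:3,3])
E
python3 cmp.py
```

```text
time_s: 23.22
position: [0.4647, 0.0281, 0.1735]
tool_rot: [[-0.022, 1.0, 0.003], [1.0, 0.022, -0.001], [-0.001, 0.003, -1.0]]
ft_force: [-0.4, 0.1, -0.4]
grip_width: 0.0001
gripper_force: 0.0
w7 20 front 459 up 473 [0.5716 0.1865]
w7 60 front 455 up 473 [0.5714 0.1576]
w7 110 front 451 up 465 [0.5722 0.12  ]
w7 190 front 416 up 452 [0.5498 0.0547]
w7 210 front 414 up 474 [0.5497 0.0374]
w7 230 front 413 up 472 [0.5506 0.0197]
w7 250 front 411 up 473 [0.5507 0.0013]
w7 270 front 409 up 470 [ 0.5507 -0.0176]
w7 285 front 422 up 468 [ 0.5642 -0.0321]
w7 6187.5 [0.6    0.0271] [ 0.5744 -0.0061  0.5734  0.0663  0.6234  0.0614  0.6287 -0.0131]
w7 2430.0 [0.6614 0.1199] [0.6417 0.1402 0.6716 0.1426 0.6818 0.0992 0.6506 0.0974]
w7 brass [596 190  18  30 202] [606.3713 201.4158] [[0.6858 0.0575 0.056 ]]
w7 brass [575 257  22  33 347] [586.3112 270.7723] [[0.6828 0.0011 0.056 ]]
now 20 front 457 up 472 [0.5697 0.1864]
now 60 front 454 up 471 [0.5703 0.1575]
now 110 front 450 up 466 [0.5711 0.1199]
now 190 front 442 up 486 [0.5718 0.0551]
now 210 front 440 up 484 [0.5721 0.0378]
now 230 front 438 up 505 [0.5725 0.0199]
now 250 front 436 up 502 [0.5729 0.0015]
now 270 front 434 up 498 [ 0.5733 -0.0175]
now 285 front 444 up 499 [ 0.5844 -0.0321]
now 1637.0 [ 0.7494 -0.148 ] [ 0.7156 -0.0894  0.741  -0.0906  0.7857 -0.2078  0.7551 -0.2041]
now 6067.0 [0.624  0.0296] [ 0.5977 -0.0029  0.5967  0.0693  0.6482  0.0634  0.6535 -0.0114]
now 2482.5 [0.6608 0.1192] [0.6404 0.1389 0.6719 0.1414 0.6819 0.0991 0.6491 0.0973]
[-0.0012 -0.      0.0002]
```

```bash
python3 - <<'E'
from lab import *
import glob
c=dict(optics.calibration("wrist"));f=sorted(glob.glob("pics/w9_*"))[-1];im=cv2.imread(f);c0=dict(c);c0["T"]=np.load("w7.npy")
im7=cv2.imread("pics/w7.png")
s=im.astype(int).sum(2);s7=im7.astype(int).sum(2)
for r in (185,200,220,240,260,280): print(r,430,[int(x) for x in s[r-1:r+2,430:500:2].mean(0)])
for cc,S in ((470,s7),(500,s)): print("col",cc,[int(x) for x in S[150:190,cc-2:cc+3].mean(1)],[int(x) for x in S[280:320,cc-2:cc+3].mean(1)])
for nm,x,z in(("A",.577,.077),("B",.579,.083)): print(nm,proj("wrist",[[x,.055,z],[x,.0,z],[x,.074,z],[x,-.016,z]],c).ravel())
E
```

```text
185 430 [441, 440, 441, 443, 442, 437, 401, 214, 322, 427, 384, 160, 131, 130, 126, 124, 128, 122, 117, 127, 124, 119, 114, 112, 124, 124, 118, 120, 146, 225, 258, 258, 258, 257, 256]
200 430 [443, 441, 435, 439, 440, 425, 227, 273, 425, 413, 186, 138, 136, 127, 136, 138, 130, 128, 128, 127, 128, 131, 128, 117, 128, 128, 128, 149, 225, 258, 260, 255, 255, 256, 258]
220 430 [446, 446, 438, 437, 426, 252, 283, 430, 408, 182, 162, 159, 153, 155, 144, 149, 145, 135, 132, 140, 137, 137, 133, 134, 141, 137, 183, 244, 263, 263, 257, 258, 261, 258, 258]
240 430 [442, 439, 441, 426, 277, 316, 425, 415, 237, 218, 206, 209, 199, 192, 185, 181, 182, 171, 172, 167, 162, 164, 155, 156, 155, 221, 262, 263, 262, 261, 260, 259, 265, 262, 259]
260 430 [438, 435, 422, 280, 348, 426, 396, 231, 230, 229, 234, 225, 227, 225, 227, 222, 223, 225, 219, 215, 218, 205, 200, 209, 265, 278, 277, 274, 273, 270, 273, 275, 270, 268, 272]
280 430 [431, 419, 290, 373, 428, 395, 275, 284, 279, 283, 275, 270, 237, 226, 231, 226, 225, 229, 218, 226, 218, 229, 258, 287, 287, 292, 294, 293, 288, 290, 291, 290, 287, 289, 3
[... 275 characters left out ...]
97, 302, 298, 295, 299, 298, 299, 295, 298, 299, 294, 300, 348, 416, 423, 419, 420, 421, 420, 419, 420, 415, 418, 417, 414, 414, 414, 416]
col 500 [433, 431, 432, 431, 433, 434, 432, 431, 429, 426, 419, 322, 231, 224, 248, 361, 422, 432, 422, 304, 162, 132, 125, 123, 122, 129, 121, 133, 154, 202, 244, 255, 254, 255, 256, 253, 255, 254, 257, 259] [508, 515, 521, 533, 542, 523, 419, 307, 293, 297, 292, 294, 297, 299, 296, 299, 297, 296, 296, 313, 377, 406, 408, 410, 408, 409, 408, 409, 410, 408, 406, 404, 405, 406, 407, 403, 405, 401, 401, 405]
A [483.2978 206.2607 471.572  281.5682 487.431  178.0686 468.2617 301.75  ]
B [490.1781 208.1782 477.7587 284.9936 494.5563 179.3626 474.2548 305.5347]
```

The base now sits behind the lip: a 4 mm bright lip strip shows in front of it, and the upper base edge matches z≈0.077. I'll confirm and seat it with a gentle press down on the base end.

```bash
python3 -m jog '[{"linear":[0,0.4,0],"roll":0},{"linear":[0,0.6,0],"roll":0},{"linear":[0,0.6,0],"roll":0},{"linear":[0,0.6,0.2],"roll":0},{"linear":[0,0.6,0.4],"roll":0},{"linear":[0,0.33,0.6],"roll":0},{"linear":[0,0,0.5],"roll":0},{"linear":[0,0,0.25],"roll":0},{"linear":[0,0,0.15],"roll":0},{"linear":[0,0,0],"roll":0},{"linear":[0,0,0],"roll":0}]'
python3 -m jog '[{"linear":[0,0,0.1],"roll":0},{"linear":[0,0,0.1],"roll":0},{"linear":[0,0,0],"roll":0}]'
```

```text
time_s: 24.18
position: [0.5892, 0.0309, 0.089]
tool_rot: [[-0.022, 1.0, 0.0], [1.0, 0.022, -0.0], [-0.0, 0.0, -1.0]]
ft_force: [0.1, -0.4, 1.1]
grip_width: 0.0003
gripper_force: 0.0
time_s: 24.43
position: [0.589, 0.031, 0.0804]
tool_rot: [[-0.022, 1.0, -0.0], [1.0, 0.022, 0.0], [0.0, -0.0, -1.0]]
ft_force: [-0.5, 0.3, -1.1]
grip_width: 0.0003
gripper_force: 0.0
```

```bash
python3 -m jog '[{"linear":[0,0,0.05],"roll":0},{"linear":[0,0,0.03],"roll":0},{"linear":[0,0,0],"roll":0}]'
python3 -m jog '[{"linear":[0,0,0.04],"roll":0},{"linear":[0,0,0],"roll":0}]'
```

```text
time_s: 24.68
position: [0.5891, 0.031, 0.0772]
tool_rot: [[-0.022, 1.0, -0.0], [1.0, 0.022, 0.0], [0.0, -0.0, -1.0]]
ft_force: [-1.3, 0.1, -0.7]
grip_width: -0.0002
gripper_force: 0.0
time_s: 24.85
position: [0.5893, 0.031, 0.077]
tool_rot: [[-0.022, 1.0, 0.001], [1.0, 0.022, -0.0], [-0.0, 0.001, -1.0]]
ft_force: [-4.0, 0.2, 10.1]
grip_width: -0.0
gripper_force: 5.1
```

Contact comes at exactly 77 mm (7 + 70), so the base end is down on the floor. I'll lift clear, check the far end and that the UPS hasn't moved, then hand in.

```bash
python3 -m jog '[{"linear":[0,0,-0.3],"roll":0},{"linear":[0,0,-0.7],"roll":0},{"linear":[0,0,-0.7],"roll":0},{"linear":[0,-0.5,-0.7],"roll":0},{"linear":[0,-0.7,0],"roll":0},{"linear":[0,-0.7,0],"roll":0},{"linear":[0,-0.7,0],"roll":0},{"linear":[0,-0.53,0],"roll":0},{"linear":[0,0,0],"roll":0},{"linear":[0,0,0],"roll":0}]'
python3 cmp.py | grep now | grep -v brass
python3 - <<'E'
from h import *
a=cv2.imread("pics/top0.png").astype(int);b=optics.get_image("top")[:,:,::-1].astype(int)
cv2.imwrite("pics/top9.png",b)
from h import cv2
for n,(x0,x1,y0,y1) in dict(ups=(215,285,160,250),phone=(445,525,185,245),can=(480,535,280,325),tray=(100,165,190,260),driver=(120,175,270,345)).items():
    p=[cv2.GaussianBlur(i[y0:y1,x0:x1].sum(2).astype(np.float32),(3,3),0) for i in(a,b)]
    print(n,cv2.phaseCorrelate(p[0],p[1]))
E
```

```text
time_s: 25.68
position: [0.4639, 0.0282, 0.1723]
tool_rot: [[-0.022, 1.0, 0.001], [1.0, 0.022, -0.0], [-0.0, 0.001, -1.0]]
ft_force: [0.0, -0.3, -0.2]
grip_width: -0.0004
gripper_force: 0.0
now 20 front 460 up 477 [0.5704 0.1863]
now 60 front 457 up 471 [0.571  0.1575]
now 110 front 452 up 467 [0.5711 0.12  ]
now 190 front 445 up 489 [0.5727 0.0555]
now 210 front 443 up 487 [0.573  0.0383]
now 230 front 441 up 508 [0.5734 0.0205]
now 250 front 417 up 442 [0.5541 0.0018]
now 270 front 436 up 501 [ 0.5734 -0.0168]
now 285 front 446 up 499 [ 0.5845 -0.0313]
now 6144.0 [0.6244 0.0295] [ 0.5979 -0.0029  0.597   0.0692  0.6488  0.0632  0.6541 -0.0117]
now 2285.5 [0.6599 0.1189] [0.6411 0.1384 0.6696 0.1407 0.6794 0.0992 0.6497 0.0975]
ups ((0.17193211990522173, 0.13718155885478467), 0.8058463352697867)
phone ((-0.018809964457709327, 0.12276639120954158), 1.2443157811959584)
can ((-0.0606478955993488, 0.4334758735308739), 1.1274923610687255)
tray ((-0.018946405981296266, -0.04255206457924743), 1.0110673689639862)
driver ((0.05408223087229658, 0.5412794009684418), 1.0219559016757542)[ WARN:0@0.883] global loadsave.cpp:1063 imwrite_ Unsupported depth image for selected encoder is fallbacked to CV_8U.
```

```bash
python3 -c "
from rig import env
print(env.close_job())"
```

```text
the job is handed in; nothing more can be done
None
```

The battery lies label-up in the bay with its base down behind the lip (its top, pressed near the base end, measured 77 mm) and its terminals at the contacts; UPS and bench items did not measurably move. While releasing it at the sill I closed the gripper too early and lifted the battery clear once, then set it back upright and square before tipping. The push on the base also briefly peaked at about 21 N against the 20 N slide limit.

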